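Set a row of enamel tiles in the bar cramp and pin the jaw

ROBOT

A 6-joint arm with a two-finger parallel gripper is mounted at the origin on the work surface. World frame = base frame: x ahead of the robot, y to its left, z up, the work surface at z = 0. Lengths are in m, angles in rad, forces in N, time in s.
With the tool pointing down it reaches from about 0.35 to 0.975 m from the base axis. Payload 4.9 kg.
Tool frame: the origin (TCP) lies at the very end of the fingers, on their centre line; the grasp point (between the pads) lies 19 mm behind it; z points along the fingers, x is the direction in which the jaws open and shut, and the axes are right-handed (so a half turn about z gives the same grasp; the last joint's range is limited). The gripper opens to 85 mm and grips with 20 to 120 N. Pads are 22 mm wide; open, the fingers measure 114 mm over their backs; the gripper's body (76 mm by 85 mm) begins 54 mm behind the grasp point. The pads swing forward as they close: fully open they stand 13 mm farther back than shut.
Start: joints at [-1.284, 0.053, 1.613, -0, 1.476, -0.119], TCP at [0.247, -0.574, 0.231] pointing down, gripper open.
Joint ranges: [-3.01, 3.01], [-1.01, 2.22], [0.06, 2.58], [-1.02, 4.17], [0.09, 2.62], [-3.14, 3.14]. Speed limits (rad/s): [2.57, 2.57, 3.14, 3.14, 3.14, 3.14].

INTERFACE

Orientations are given as a rotation vector (axis times angle).
In Python, from station import readout, viewer, ctrl, nets gives the robot as it stands. The module is installed in compiled form; this text tells all that it offers.
- The arm moves only by the tool step_arm, never from a script. Its argument "moves" is a list that holds one entry, the list of rows, each a list of 4 numbers: the shift along the world's x, y, z in cm, then the turn about the world's z in rad. In form: [[[dx, dy, dz, yaw], ...]]. A call has 1 to 10 rows; each row shifts and turns the commanded pose from where the row before left it; what a row does not reach is not made up. A row lasts 1/12 s, in which the tool goes at most 41.7 mm and 7.16 degrees, less where a joint would pass 70% of its speed; a pose out of reach is approached as far as the arm can. A call is refused whole if a number of a shift passes 4.17 or a number of a turn 0.125, either way. A call with a gripper value outside its range is refused whole. "grip" is the closure, from 0 (fully open) to 1 (shut), set as the call begins (left out, the last holds). The fingers move at their own pace and stop on an object; "squeeze" is the grip in N (left out, the last holds). Time passes only in rows, so rows that do not move let the fingers close. It gives the time, the measured TCP pose, the force and the opening at its end, in the units of the state.
- readout.get_obs(): the state, without advancing time (a new reading comes with each control period).
- viewer.get_image(name): name is "scene" or "top"; returns the picture (480x640x3 uint8, blue, green, red); there is no depth.
- viewer.calibration(name): a dict with "camera_matrix" (3x3 intrinsics, pixels), "R" (3x3) and "t" (3): a world point X has camera coordinates R X + t. Camera axes: x right, y down, z forward; pixel columns grow to the right and rows downward; lengths in m; the calibration is good to about 2 mm. A picture is of the moment at which its call begins. calibration takes no time and is no camera call.
- ctrl.finish_job(): hands the job in, once; it reports no verdict.
Trained networks look in the newest picture that a camera, given by its name, has taken for a name from the list of things; names that differ only in an ending like _2 or _b are one class to them, and where a whole thing is asked for, a point or a joint stands for the part that bears it (a point fixed in the world has none). Each returns a list of dicts, best first, with "confidence" (0 to 1); they miss things now and then, are a little off and sometimes report something else, mostly with a low value. They report only what shows in the picture. A call takes as long as a camera call. They do not tell look-alikes from the thing itself.
- nets.masks_of(camera, thing): "region" (480x640 bool, what is visible of it) and "box" ([left, top, right, bottom] in pixels, round what is visible of it).
- nets.pinpoint(camera, thing): "at" ([column, row] in pixels: a listed point, or the origin of a listed thing).
The state is a dict: "t": time; "q": joint angles; "dq": joint speeds; "effort": joint torques, N m; "tool_pos": TCP position; "tool_rot": TCP orientation; "contact_force": force on the tool from outside, world axes, zero at the start; "wrist_torque": the same for the moment, N m; "opening": finger opening in m.
Only numpy, scipy, OpenCV 4.12 (cv2) and the standard library are available. Lean on these libraries where they do the work, as an engineer would, in place of code of your own. Each camera call takes 0.05 s, during which the arm holds its last target. There are 200 camera calls.

TASK

Push the three loose enamel tiles back against the cramp's square tube, between the two jaws, so that they lie in one straight row. Then pull up the knob on the sliding jaw, slide the jaw along to the next hole towards the tiles so that it closes the row up, and let the pin drop fully home in that hole. Finish still gripping the knob with the pin held home, because I am going to tighten the locking screw; leave the other things on the table where they are.

Things in the scene. Friction and masses are not known exactly. Their poses are not given: they have to be found in the camera images.
- cramp: bar cramp fixed to the bench: 30 mm square steel tube with a row of 11 mm holes, 50 mm apart, along its top. Origin at bench level under the tube's axis; +y along the tube from the fixed jaw to the sliding jaw; the tiles lie on its -x side, towards the robot. Tube: y = -158 to +302 mm, z = 4 to 34 mm, tile-side face at x = -15 mm. The sliding jaw's face starts at y = +158 mm.
- fixed_face (a point): middle of the fixed jaw's inner face, at cramp x = -58, y = -120 mm, 18 mm above the bench. The jaw is a grey steel arm 12 mm thick, 2 to 34 mm high, reaching from the tube to cramp x = -102 mm.
- jaw_face (a point): middle of the sliding jaw's tile-side face, at cramp x = -58 mm, 18 mm above the bench: an arm like the fixed jaw's, on a grey steel sleeve 60 mm long, 38 mm wide, top 38 mm above the bench. The face is 30 mm from the knob's axis along the tube.
- slide (a joint): travel of the sliding jaw in m: 0 in the hole where it starts, growing as it moves towards the fixed jaw (-y of the cramp); next hole at 0.050, the one behind at -0.050. It slides with about 3 N of friction (more when it pushes tiles), and only while the pin is out of a hole; in a hole it has 1.5 mm play each way.
- plunger (a joint): lift of the spring plunger in m: 0 = pin fully home; 0.010 = pin riding on top of the tube between holes (lift it more than that to leave a hole freely); 0.016 = end stop. The spring pulls it down with 5 N at 0 and 11 N at the stop.
- knob (a point): centre of the plunger's round black knob, 30 mm diameter, 24 mm high, axis upright, on the tube's axis (cramp x = 0) at cramp y = 188 mm minus the slide value; 65 mm above the bench with the pin home, rising with the plunger. Below it is a 22 mm barrel on the sleeve. Moving the lifted knob along the tube takes the jaw with it.
- tile_a: one of three like square blue enamel tiles, 75 x 75 x 12 mm, about 150 g, lying loose beside the tube between the jaws; origin at the centre of its underside, x and y along its sides, z up. Against the tube its centre is at cramp x = -52.5 mm. In the next hole the jaws stand 228 mm apart: the 225 mm row and 3 mm to spare.
- tile_b: another of three like square blue enamel tiles, 75 x 75 x 12 mm, about 150 g, lying loose beside the tube between the jaws; origin at the centre of its underside, x and y along its sides, z up. Against the tube its centre is at cramp x = -52.5 mm. In the next hole the jaws stand 228 mm apart: the 225 mm row and 3 mm to spare.
- tile_c: another of three like square blue enamel tiles, 75 x 75 x 12 mm, about 150 g, lying loose beside the tube between the jaws; origin at the centre of its underside, x and y along its sides, z up. Against the tube its centre is at cramp x = -52.5 mm. In the next hole the jaws stand 228 mm apart: the 225 mm row and 3 mm to spare.
- jar: lidded amber glass jar, 48 mm diameter, 60 mm high, behind the tube; origin at the centre of its underside. To be left alone.
- cup: clear plastic cup, 60 mm mouth, 65 mm high, beyond the fixed jaw; origin at the centre of its underside. To be left alone.
- spatula: spatula 180 mm long lying beyond the sliding jaw; origin under its middle, x along it. To be left alone.
- brush: brush 170 mm long lying behind the tube; origin under its middle, x along it. To be left alone.
- coaster: round cork coaster, 92 mm diameter, 8 mm thick, off to the right; origin at the centre of its underside. To be left alone.
- tape: roll of tape, 90 mm diameter, 20 mm high, off to the left; origin at the centre of its underside. To be left alone.
Mind the look-alikes: they are no part of the job. What is shaped like the tile_b but turquoise or yellow is not meant.

How it is judged:
By the outcome, as a careful person would: the job done as asked, in the order asked, and still so for the second after the job is handed in, while the arm keeps its last pose, push and grip.
It also fails if it takes over 54 s, if anything falls off the work surface, if the arm or the gripper's body presses on something with over 40 N, if the wrist force passes 120 N, or if a joint passes its speed limit or range.

## Working session

There is one attempt and no reset: what is moved stays moved. The work goes in short steps, Python scripts to look and compute and a tool call to move; the robot and the scene stay as the last step left them, time stands still between calls to the robot, and variables do not carry over. Pictures are saved under pics/ and viewed, about 8 in all and at most 12, crops included, and the job is handed in when it is done.

Besides the shell and the picture viewer there is one more tool, called after "Request:" as name(argument=value, ...) on one line, values as JSON. step_arm: Moves the arm, as the interface text tells. Its arguments: {"type":"object","properties":{"moves":{"type":"array","items":{"type":"array","items":{"type":"array","items":{"type":"number"}}}},"grip":{"type":"number"},"squeeze":{"type":"number"}},"required":["moves"]}

```bash
mkdir -p pics; cat > h.py <<'E'
import numpy as np, cv2
from station import readout, viewer, ctrl, nets
def ray(cam,px):
    c=viewer.calibration(cam);K=np.array(c["camera_matrix"]);R=np.array(c["R"]);t=np.array(c["t"])
    o=-R.T@t;d=R.T@np.linalg.inv(K)@np.array([px[0],px[1],1.]);return o,d
def at(cam,px,z):
    o,d=ray(cam,px);return o+d*(z-o[2])/d[2]
def proj(cam,X):
    c=viewer.calibration(cam);K=np.array(c["camera_matrix"]);p=K@(np.array(c["R"])@np.array(X)+np.array(c["t"]));return p[:2]/p[2]
E
python3 - <<'E'
from h import *
for n in("scene","top"):
    cv2.imwrite(f"pics/{n}0.png",viewer.get_image(n)); print(n,ray(n,(320,240)))
for th,z in(("knob",.065),("jaw_face",.018),("fixed_face",.018),("tile_a",0),("cramp",0)):
    for n in("top","scene"):
        for d in nets.pinpoint(n,th): print(th,n,np.round(d["at"],1),round(d["confidence"],2),np.round(at(n,d["at"],z),4))
print(readout.get_obs())
E
```

```text
scene (array([ 0.94861878, -0.26638817,  0.92346542]), array([-0.37727577,  0.31342673, -0.87146491]))
top (array([0.38445473, 0.03105912, 1.21356094]), array([ 0.13241044, -0.00822852, -0.99120519]))
knob top [234.1 204.7] 0.71 [0.6208 0.2228 0.065 ]
knob top [364.9 165.6] 0.49 [ 0.7158 -0.0845  0.065 ]
knob scene [393.4 208.6] 0.7 [0.6223 0.2205 0.065 ]
jaw_face top [246.2 233.9] 0.94 [0.5586 0.1997 0.018 ]
jaw_face top [340.6 237.3] 0.69 [ 0.5509 -0.0287  0.018 ]
jaw_face scene [363.4 214.5] 0.88 [0.5704 0.1817 0.018 ]
jaw_face scene [317.9 241.7] 0.49 [0.5569 0.0527 0.018 ]
fixed_face top [366.4 233.9] 0.81 [ 0.5593 -0.0911  0.018 ]
fixed_face scene [271.4 281.4] 0.95 [ 0.5669 -0.0881  0.018 ]
tile_a top [441.8 288. ] 0.94 [ 0.4301 -0.2742  0.    ]
tile_a top [305.2 240.3] 0.91 [0.5457 0.0573 0.    ]
tile_a top [267.1 240.7] 0.81 [0.5445 0.1507 0.    ]
tile_a top [380.2 301. ] 0.65 [ 0.3984 -0.1246  0.    ]
tile_a top [312.  303.3] 0.62 [0.3925 0.0401 0.    ]
tile_a top [343.9 238.2] 0.61 [ 0.5512 -0.0376  0.    ]
tile_a scene [316.1 244. ] 0.9 [0.5511 0.052  0.    ]
tile_a scene
[... 436 characters left out ...]
 scene [366.3 284.9] 0.68 [0.7018 0.07   0.    ]
{'t': 0.6, 'q': array([-1.28402314e+00,  5.26648177e-02,  1.61286491e+00, -8.83488758e-06,
        1.47601879e+00, -1.19034505e-01]), 'dq': array([-0.00122881, -0.00138329, -0.00115724,  0.00021325,  0.00060151,
       -0.00066989]), 'effort': array([ 3.51261742e-04, -3.93402386e+01, -3.70235324e+01, -1.60245986e-04,
        7.01946246e-04, -1.90262398e-05]), 'tool_pos': array([ 0.24670135, -0.57424055,  0.2313464 ]), 'tool_rot': array([ 2.62349368e+00, -1.72819678e+00,  4.40429402e-05]), 'contact_force': array([0.30798209, 0.01635881, 0.48835059]), 'wrist_torque': array([ 0.06091801, -0.01730043, -0.03530834]), 'opening': 0.08529366078186469}
```

View pics/top0.png

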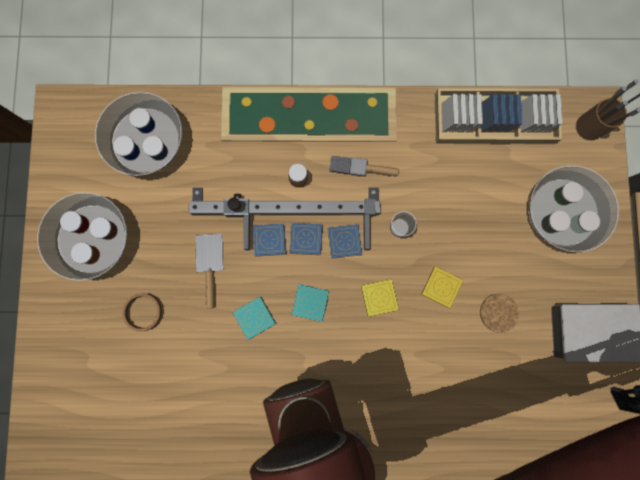

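View pics/scene0.png

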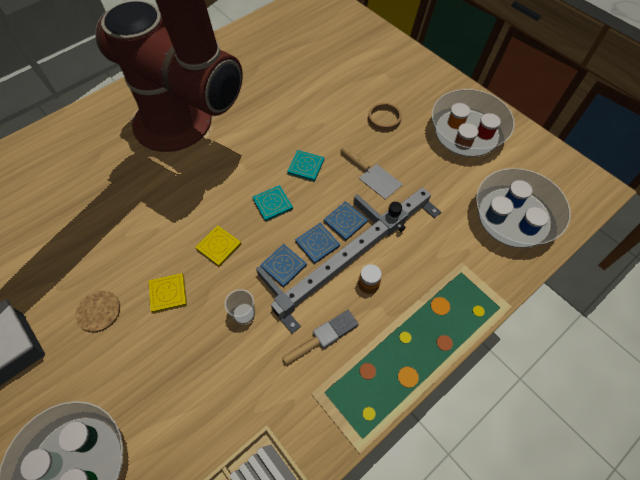

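Candidates: the blue tiles at top (269,240), (306,239) and (345,241) are the ones meant. The turquoise tiles (255,318), (311,303) and yellow tiles (380,298), (443,287) are look-alikes to leave alone. For the knob, the black knob at (235,203) is meant; the brush at (365,166) is a false hit.

```bash
python3 - <<'E'
from h import *
im=viewer.get_image("top")
c=im[180:265,185:385]; cv2.imwrite("pics/crop1.png",cv2.resize(c,None,fx=4,fy=4,interpolation=cv2.INTER_CUBIC))
hsv=cv2.cvtColor(im,cv2.COLOR_BGR2HSV)
for d in nets.masks_of("top","tile_a"):
    m=d["region"]; h=np.median(hsv[m],axis=0); 
    if 95<h[0]<125 :
        pts=np.argwhere(m)[:,::-1]
        W=np.array([at("top",p,.012)[:2] for p in pts])
        r=cv2.minAreaRect((W*1000).astype(np.float32)); print(h,d["box"],r,W.mean(0))
g=cv2.cvtColor(im,cv2.COLOR_BGR2GRAY).astype(float)
# holes: dark spots on tube
print([int(x) for x in g[207,190:382]])
E
```

```text
[106.  79. 119.] [324.5, 221.6, 362.9, 260.5] ((542.51611328125, -37.56325149536133), (75.5936279296875, 74.92528533935547), 6.8834052085876465) [ 0.5421899  -0.03754058]
[106.  81. 121.] [291.6, 225.3, 320.8, 254.2] ((548.2359619140625, 58.16640853881836), (77.06005859375, 75.87442016601562), 87.24152374267578) [0.5481887  0.05707765]
[106.  85. 124.] [253.3, 224.1, 283.0, 255.1] ((545.5010986328125, 146.05630493164062), (75.49542999267578, 75.16886901855469), 3.2039923667907715) [0.5457664  0.14576796]
[145, 143, 109, 66, 46, 48, 76, 127, 145, 147, 147, 147, 147, 147, 148, 147, 147, 149, 149, 148, 148, 149, 145, 108, 65, 49, 52, 96, 134, 148, 150, 149, 147, 129, 112, 106, 106, 102, 79, 52, 47, 48, 49, 48, 49, 46, 43, 36, 30, 28, 36, 47, 49, 51, 58, 93, 109, 107, 88, 124, 145, 146, 147, 145, 128, 86, 54, 49, 68, 115, 140, 145, 146, 147, 147, 147, 146, 147, 146, 147, 146, 146, 147, 147, 144, 117, 76, 53, 54, 76, 126, 145, 147, 146, 147, 147, 147, 147, 147, 146, 146, 146, 145, 146, 145, 141, 110, 69, 53, 53, 86, 128, 142, 144, 144, 143, 143, 143, 143, 142, 143, 143, 141, 142, 141, 141, 137, 104, 64, 51, 58, 93, 127, 140, 140, 140, 140, 140, 138, 139, 139, 138, 139, 138, 139, 138, 137, 126, 94, 61, 51, 64, 106, 132, 138, 138, 137, 136, 137, 137, 137, 138, 137, 137, 138, 137, 137, 137, 120, 86, 56, 52, 70, 107, 110, 108, 108, 108, 108, 109, 108, 108, 106, 106, 106, 129, 140, 141, 139, 122, 97, 125]
```

View pics/crop1.png

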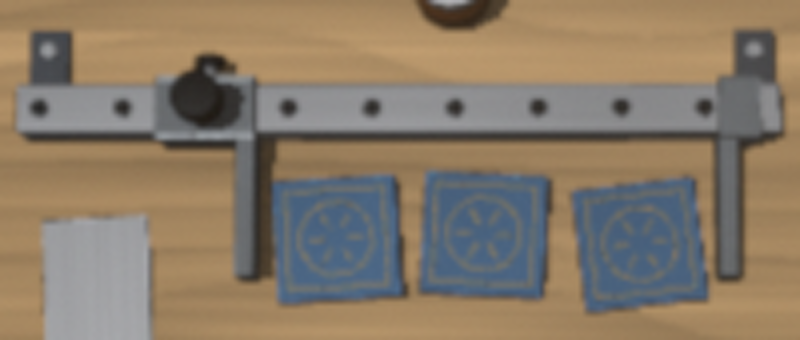

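The crop shows three blue tiles at crop (338,240), (485,235) and (640,243). The knob is at (198,97), and eight holes are visible at row ~106. I'll fit the cramp frame from those holes.

```bash
python3 - <<'E'
from h import *
im=viewer.get_image("top")
g=cv2.cvtColor(im,cv2.COLOR_BGR2GRAY).astype(float)
hx=[39,122,288,372,455,538,621,704]; hy=[288,238,138,88,38,-12,-62,-112]
P=[]
for x in hx:
    cx,cy=185+x/4-.4,180+106/4-.4
    for _ in range(4):
        xs=np.arange(round(cx)-4,round(cx)+5);ys=np.arange(round(cy)-3,round(cy)+4)
        w=np.clip(110-g[np.ix_(ys,xs)],0,None); cx=(w.sum(0)@xs)/w.sum(); cy=(w.sum(1)@ys)/w.sum()
    P.append(at("top",(cx,cy),.034)[:2])
P=np.array(P); hy=np.array(hy)/1000
A=np.c_[np.ones(8),hy]; s,res,*_=np.linalg.lstsq(A,P,rcond=None)
print(P.round(4).tolist(),s, np.abs(A@s-P).max(0))
o=s[0];yaw=np.arctan2(-s[1,0],s[1,1]);print("origin",o,"yaw",yaw)
R=np.array([[np.cos(yaw),-np.sin(yaw)],[np.sin(yaw),np.cos(yaw)]])
for n,w in(("A",(.5455,.1460)),("B",(.5482,.0575)),("C",(.5424,-.0376)),("knob",(.6208,.2228)),("knobs",(.6223,.2205))): print(n,((np.array(w)-o)@R).round(4))
print("knob world",o+R@[0,.188])
# colour/segmentation of tiles: corners vs tube
E
```

```text
[[0.6225, 0.3234], [0.6228, 0.2733], [0.6231, 0.1736], [0.6232, 0.1235], [0.6233, 0.0735], [0.6237, 0.0234], [0.6239, -0.0263], [0.6241, -0.0769]] [[ 0.6236193   0.03544025]
 [-0.00388412  1.00008114]] [0.00019369 0.00031802]
origin [0.6236193  0.03544025] yaw 0.0038837870635590947
A [-0.0777  0.1109]
B [-0.0753  0.0224]
C [-0.0815 -0.0727]
knob [-0.0021  0.1874]
knobs [-0.0006  0.1851]
knob world [0.62288915 0.22343883]
```

Request:
step_arm(moves=[[[1.5,3.6,0,-0.04],[1.5,3.6,0,-0.04],[1.5,3.6,0,-0.04],[1.5,3.6,0,-0.04],[1.5,3.6,0,-0.04],[1.5,3.6,0,-0.04],[1.5,3.6,0,-0.04],[1.5,3.6,0,-0.04],[1.5,3.6,0,-0.04],[1.5,3.6,0,-0.04]]], grip=0.47)

```text
t: 1.58
tool_pos: [0.397, -0.2125, 0.2316]
tool_rot: [-2.225, 2.218, -0.002]
contact_force: [1.1, 0.3, 0.0]
opening: 0.0452
```

Request:
step_arm(moves=[[[1.5,3.6,0,0],[1.5,3.6,0,0],[1.5,3.6,0,0],[1.5,3.6,0,0],[1.5,3.0,0,0],[0,0,-4,0],[0,0,-4,0],[0,0,-4,0],[0,0,-4,0],[0,0,-3,0]]])

```text
t: 2.42
tool_pos: [0.47, -0.0396, 0.0381]
tool_rot: [2.227, -2.213, -0.004]
contact_force: [0.3, 0.5, -0.7]
opening: 0.0453
```

Request:
step_arm(moves=[[[0,0,-2,0],[0,0,-1,0],[0,0,-0.5,0],[0,0,0,0],[0.7,0,0,0],[0.7,0,0,0],[0.6,0,0,0],[0.5,0,0,0],[0.5,0,0,0],[0.0,0,0,0]]])

```text
t: 3.25
tool_pos: [0.5029, -0.04, 0.0077]
tool_rot: [-2.228, 2.214, 0.001]
contact_force: [-3.6, 1.7, 6.9]
opening: 0.0453
```

```bash
python3 - <<'E'
from h import *
a=viewer.get_image("scene");b=viewer.get_image("top")
c=cv2.resize(a[150:300,220:420],(800,600),interpolation=cv2.INTER_CUBIC)
cv2.imwrite("pics/push1.png",c)
print(readout.get_obs())
E
```

```text
{'t': 3.35, 'q': array([-2.27392275e-01,  2.35039976e-02,  2.04880130e+00,  8.28111679e-04,
        1.06875212e+00,  1.33692776e+00]), 'dq': array([-0.0021687 , -0.00575491,  0.00425842,  0.00153035, -0.0033255 ,
        0.00206065]), 'effort': array([ -0.79028847, -28.69404674, -29.27775979,  -0.33794177,
        -0.85193641,   0.08904852]), 'tool_pos': array([ 0.5028877 , -0.03999656,  0.00765806]), 'tool_rot': array([-2.22754447e+00,  2.21404647e+00, -1.13904798e-04]), 'contact_force': array([-3.52678538,  1.42277229,  6.97147392]), 'wrist_torque': array([0.41379025, 0.39464294, 0.10877839]), 'opening': 0.045288898455975786}
```

View pics/push1.png

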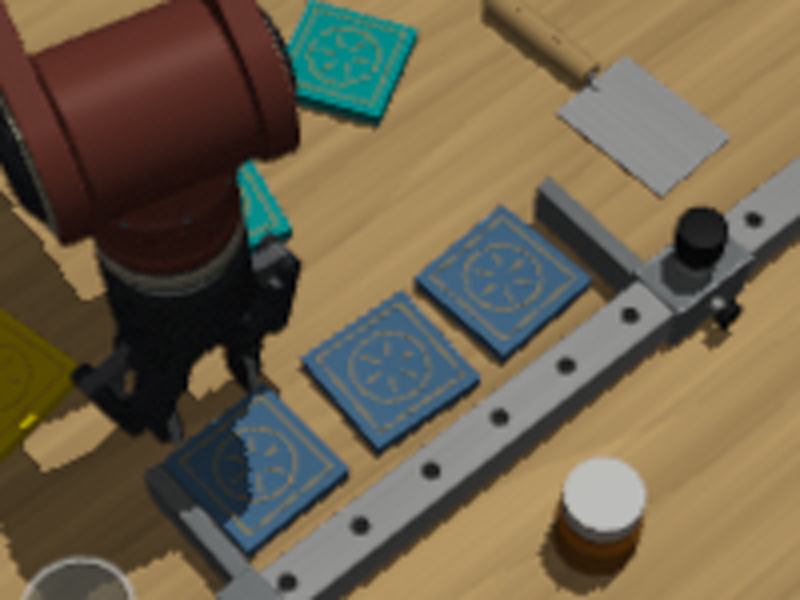

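The crop shows the fingers over tile C's near edge (about (170,440) and (255,385)). TCP z is 7.7 mm with 7 N upward, so the tips are riding on top of the tile. I'll lift, back off and go lower.

Request:
step_arm(moves=[[[0,0,1,0],[-2,0,0,0],[-1.4,0,0,0],[0,0,-1.0,0],[0,0,-0.3,0],[0,0,0,0],[0,0,0,0]]])

```text
t: 3.93
tool_pos: [0.4682, -0.0403, 0.0031]
tool_rot: [2.228, -2.215, -0.0]
contact_force: [0.4, -0.6, 0.1]
opening: 0.0454
```

Request:
step_arm(moves=[[[0,0,-0.2,0],[0,0,-0.1,0],[0,0,0,0],[0,0,0,0]]])

```text
t: 4.27
tool_pos: [0.4679, -0.0402, 0.0003]
tool_rot: [2.228, -2.215, -0.0]
contact_force: [-0.0, -0.3, -0.8]
opening: 0.0456
```

Request:
step_arm(moves=[[[1,0,0,0],[1,0,0,0],[0.5,0,0,0],[0.5,0,0,0],[0.5,0,0,0],[0.5,0,0,0],[0.0,0,0,0]]])

```text
t: 4.85
tool_pos: [0.5086, -0.0403, 0.0003]
tool_rot: [-2.228, 2.215, -0.001]
contact_force: [0.4, -0.2, 0.8]
opening: 0.0452
```

Request:
step_arm(moves=[[[0.4,0,0,0],[0.3,0,0,0],[0.2,0,0,0],[0.2,0,0,0],[0,0,0,0]]])

```text
t: 5.27
tool_pos: [0.5191, -0.0402, 0.0003]
tool_rot: [-2.228, 2.215, -0.001]
contact_force: [-0.8, 0.2, 0.4]
opening: 0.0452
```

Request:
step_arm(moves=[[[0.2,0,0,0],[0.2,0,0,0],[0,0,0,0]]])

```text
t: 5.52
tool_pos: [0.5232, -0.0403, 0.0004]
tool_rot: [-2.227, 2.215, -0.001]
contact_force: [-0.5, 0.5, 0.1]
opening: 0.0452
```

```bash
python3 - <<'E'
from h import *
a=viewer.get_image("scene")
c=cv2.resize(a[150:300,220:420],(800,600),interpolation=cv2.INTER_CUBIC)
cv2.imwrite("pics/push2.png",c)
print(readout.get_obs()["contact_force"])
E
```

```text
[-0.25637123 -0.35105471 -0.86699975]
```

View pics/push2.png

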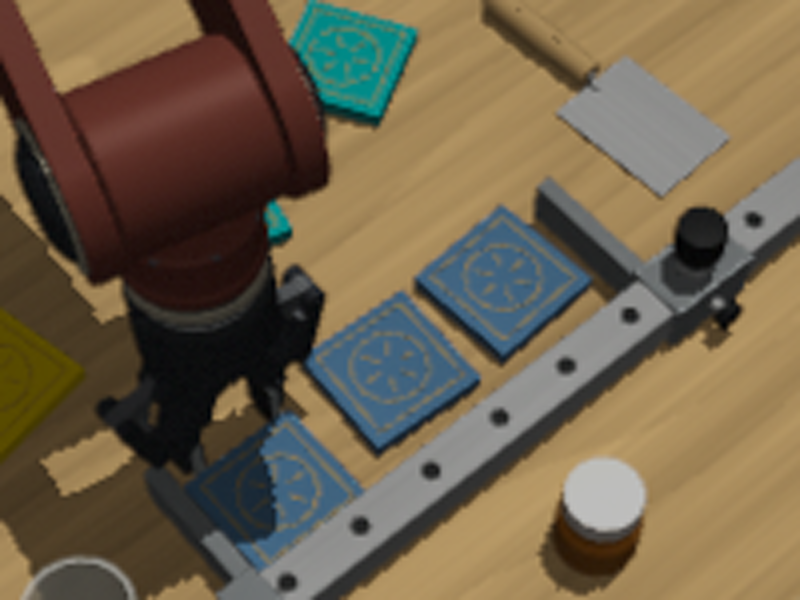

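The crop shows tile C pushed squarely towards the tube, almost there, with its corner at (360,490). I'll continue until contact.

Request:
step_arm(moves=[[[0.1,0,0,0],[0.1,0,0,0],[0.1,0,0,0],[0,0,0,0]]])

```text
t: 5.9
tool_pos: [0.5247, -0.0402, 0.0002]
tool_rot: [2.227, -2.213, -0.004]
contact_force: [-5.3, -0.4, 4.3]
opening: 0.045
```

Request:
step_arm(moves=[[[0.1,0,0,0],[0.1,0,0,0],[0,0,0,0]]])

```text
t: 6.15
tool_pos: [0.5247, -0.0402, -0.0001]
tool_rot: [2.224, -2.21, -0.01]
contact_force: [-12.5, -0.1, 9.8]
opening: 0.0452
```

Request:
step_arm(moves=[[[-2,0,0.0,0],[-2,0,0,0],[0,3.3,0,0],[0,3.3,0,0],[0,3.2,0,0],[0,0,0,0],[1,0,0,0],[0.5,0,0,0],[0.5,0,0,0],[0,0,0,0]]])

```text
t: 6.98
tool_pos: [0.5094, 0.0568, 0.0007]
tool_rot: [-2.226, 2.216, -0.002]
contact_force: [-0.4, 0.8, 0.3]
opening: 0.0454
```

Request:
step_arm(moves=[[[0.5,0,0,0],[0.4,0,0,0],[0.3,0,0,0],[0.2,0,0,0],[0.2,0,0,0],[0.1,0,0,0],[0.1,0,0,0],[0,0,0,0]]])

```text
t: 7.65
tool_pos: [0.5242, 0.0577, 0.0001]
tool_rot: [2.226, -2.212, -0.004]
contact_force: [-6.7, -0.2, 5.0]
opening: 0.0455
```

Request:
step_arm(moves=[[[0.2,0,0,0],[0,0,0,0],[-2,0,0,0],[-2,0,0,0],[0,3.0,0,0],[0,3.0,0,0],[0,2.8,0,0],[0,0,0,0],[1,0,0,0],[0.5,0,0,0]]])

```text
t: 8.48
tool_pos: [0.5039, 0.1458, 0.0006]
tool_rot: [-2.228, 2.214, -0.002]
contact_force: [-0.1, 1.1, 0.8]
opening: 0.0453
```

Request:
step_arm(moves=[[[0.5,0,0,0],[0.5,0,0,0],[0.4,0,0,0],[0.3,0,0,0],[0.2,0,0,0],[0.2,0,0,0],[0.1,0,0,0],[0,0,0,0]]])

```text
t: 9.15
tool_pos: [0.5237, 0.1455, 0.0]
tool_rot: [2.226, -2.213, -0.003]
contact_force: [-4.6, -1.2, 3.7]
opening: 0.045
```

Request:
step_arm(moves=[[[0.2,0,0,0],[0,0,0,0],[-2,0,0,0],[-1.5,0,0,0],[0,0,4,0],[0,0,4,0],[0,0,4,0],[0,0,2,0],[0,0,0,0]]])

```text
t: 9.9
tool_pos: [0.4962, 0.1465, 0.1476]
tool_rot: [-2.22, 2.207, -0.013]
contact_force: [0.7, 0.2, 0.4]
opening: 0.0451
```

Request:
step_arm(moves=[[[3,2,0,0],[3,2,0,0],[3,2,0,0],[3,1.5,0,0],[1,0.3,0,0],[0,0,0,0]]], grip=0, squeeze=40)

```text
t: 10.4
tool_pos: [0.6234, 0.2245, 0.1387]
tool_rot: [2.229, -2.214, 0.0]
contact_force: [-1.0, 0.1, -0.6]
opening: 0.0854
```

```bash
python3 - <<'E'
from h import *
o=readout.get_obs();print(o["tool_pos"],o["tool_rot"],o["opening"])
a=viewer.get_image("scene")
cv2.imwrite("pics/k1.png",cv2.resize(a[150:300,220:420],(800,600),interpolation=cv2.INTER_CUBIC))
o=np.array([.6236,.0354])
for d in nets.masks_of("scene","tile_a"):
    W=np.array([at("scene",p,.012)[:2] for p in np.argwhere(d["region"])[:,::-1]])
    r=cv2.minAreaRect((W*1000).astype(np.float32)); c=np.array(r[0])/1000-o
    if abs(c[0]+.055)<.02: print(c.round(4),np.round(r[1],1),round(r[2],1))
E
```

```text
[0.6233907  0.22454742 0.13873489] [ 2.22852847e+00 -2.21420876e+00  1.66666447e-05] 0.08536509801917469
[-0.0527 -0.0803] [65.7 76.2] 0.6Traceback (most recent call last):
  File "<stdin>", line 7, in <module>
  File "h.py", line 7, in at
    o,d=ray(cam,px);return o+d*(z-o[2])/d[2]
        ~~~^^^^^^^^
  File "h.py", line 4, in ray
    c=viewer.calibration(cam);K=np.array(c["camera_matrix"]);R=np.array(c["R"]);t=np.array(c["t"])
ValueError: time passes only in moves, steps and waits
```

View pics/k1.png

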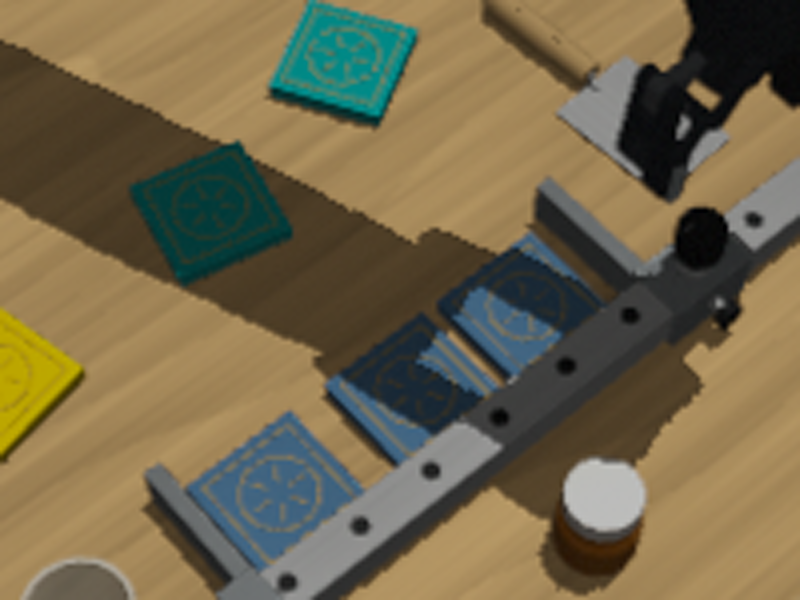

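The crop shows all three blue tiles against the tube in one row: (275,490), (415,385) and (525,300). The open gripper hangs above the knob at (700,238). I'll descend and grip.

Request:
step_arm(moves=[[[-0.1,-0.1,-3,0],[0,0,-3,0],[0,0,-2,0],[0,0,-1.2,0],[0,0,0,0],[0,0,0,0]]])

```text
t: 11.0
tool_pos: [0.62, 0.2224, 0.0482]
tool_rot: [2.227, -2.215, -0.001]
contact_force: [1.3, -0.4, 0.8]
opening: 0.0855
```

Request:
step_arm(moves=[[[0,0,0,0],[0,0,0,0],[0,0,0,0],[0,0,0,0],[0,0,0,0],[0,0,0,0]]], grip=1, squeeze=40)

```text
t: 11.5
tool_pos: [0.6213, 0.2229, 0.0495]
tool_rot: [-2.227, 2.214, -0.001]
contact_force: [-0.8, 0.9, 4.9]
opening: 0.0291
```

Request:
step_arm(moves=[[[0,0,0.4,0],[0,0,0.4,0],[0,0,0.3,0],[0,0,0,0],[0,0,0,0]]])

```text
t: 11.92
tool_pos: [0.6212, 0.2229, 0.058]
tool_rot: [-2.226, 2.214, -0.001]
contact_force: [7.2, 0.9, -8.5]
opening: 0.0287
```

Request:
step_arm(moves=[[[0,0,0.3,0],[0,0,0.2,0],[0,0,0,0],[0,0,0,0]]])

```text
t: 12.25
tool_pos: [0.6212, 0.2229, 0.0625]
tool_rot: [-2.226, 2.214, -0.001]
contact_force: [7.4, 2.0, -11.2]
opening: 0.0286
```

Request:
step_arm(moves=[[[0.1,0,0,0],[0,-0.2,0,0],[0,-0.4,0,0],[0,-0.4,0,0],[0,-0.5,0,0],[0,-0.5,0,0],[0,0,0,0]]])

```text
t: 12.83
tool_pos: [0.6213, 0.2023, 0.0619]
tool_rot: [2.227, -2.215, -0.001]
contact_force: [6.4, 1.0, -10.3]
opening: 0.0288
```

Request:
step_arm(moves=[[[0,-0.4,0,0],[0,-0.4,0,0],[0,-0.4,0,0],[0,-0.4,0,0],[0,-0.4,0,0],[0,-0.3,0,0],[0,0,0,0]]])

```text
t: 13.42
tool_pos: [0.6214, 0.1802, 0.062]
tool_rot: [-2.227, 2.215, 0.002]
contact_force: [6.7, 2.5, -10.3]
opening: 0.0286
```

```bash
python3 - <<'E'
from h import *
o=readout.get_obs();print(o["tool_pos"],o["contact_force"],o["opening"])
a=viewer.get_image("scene")
cv2.imwrite("pics/s1.png",cv2.resize(a[150:300,220:420],(800,600),interpolation=cv2.INTER_CUBIC))
E
```

```text
[0.6214008  0.18018762 0.06202057] [  6.73597393   2.48347672 -10.32779332] 0.028593090476578372
```

View pics/s1.png

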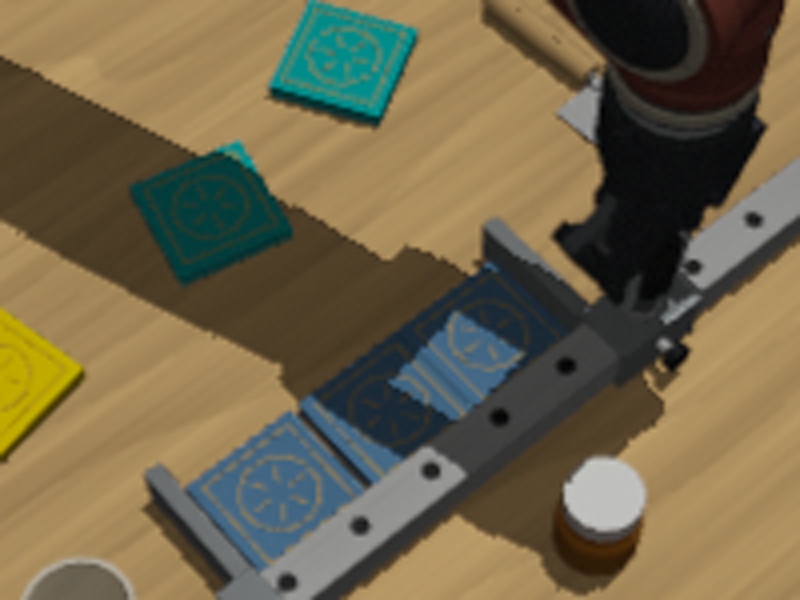

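The crop shows the jaw arm at (535,265) moved along with the knob, with the tiles straight and nearly closed up. About 7 mm remains to the hole.

Request:
step_arm(moves=[[[0,-0.3,0,0],[0,-0.2,0,0],[0,-0.1,0,0],[0,0,0,0],[0,0,0,0]]])

```text
t: 13.88
tool_pos: [0.6214, 0.1749, 0.0621]
tool_rot: [-2.227, 2.214, 0.002]
contact_force: [6.7, 4.7, -9.5]
opening: 0.0286
```

Request:
step_arm(moves=[[[0,0,-0.2,0],[0,0,-0.2,0],[0,0,-0.2,0],[0,0,0,0],[0,0,0,0]]])

```text
t: 14.3
tool_pos: [0.6215, 0.1748, 0.0564]
tool_rot: [-2.227, 2.214, 0.002]
contact_force: [5.2, 5.1, -9.2]
opening: 0.0289
```

Request:
step_arm(moves=[[[0,0,-0.2,0],[0,0,-0.2,0],[0,0,-0.2,0],[0,0,-0.1,0],[0,0,0,0],[0,0,0,0]]])

```text
t: 14.8
tool_pos: [0.6215, 0.1746, 0.0503]
tool_rot: [-2.227, 2.214, 0.002]
contact_force: [4.9, 4.4, -7.4]
opening: 0.0288
```

Request:
step_arm(moves=[[[0,0,-0.1,0],[0,0,-0.1,0],[0,0,-0.1,0],[0,0,0,0],[0,0,0,0]]])

```text
t: 15.22
tool_pos: [0.6216, 0.1745, 0.0495]
tool_rot: [-2.228, 2.215, 0.002]
contact_force: [-2.6, 5.3, 4.4]
opening: 0.0286
```

Request:
step_arm(moves=[[[0,-0.1,0,0],[0,-0.1,-0.1,0],[0,0,0,0],[0,0,0,0],[0,0,0,0]]])

```text
t: 15.63
tool_pos: [0.6216, 0.1732, 0.0495]
tool_rot: [-2.227, 2.214, 0.003]
contact_force: [-5.4, 5.6, 7.4]
opening: 0.0286
```

```bash
python3 - <<'E'
from h import *
o=readout.get_obs();print(o["tool_pos"],o["contact_force"],o["opening"])
a=viewer.get_image("scene");viewer.get_image("top")
cv2.imwrite("pics/f1.png",cv2.resize(a[160:310,220:420],(800,600),interpolation=cv2.INTER_CUBIC))
J=nets.pinpoint("scene","jaw_face");K=nets.pinpoint("top","knob")
for n,L,z in(("scene",J,.018),("top",K,.065)):
    for d in L: print(n,d["confidence"],at(n,d["at"],z))
E
```

```text
[0.62164496 0.17323933 0.04950126] [-5.35666507  5.61482637  7.37288415] 0.028613510278420205
scene 0.87 [0.57474521 0.1380553  0.018     ]
```

View pics/f1.png

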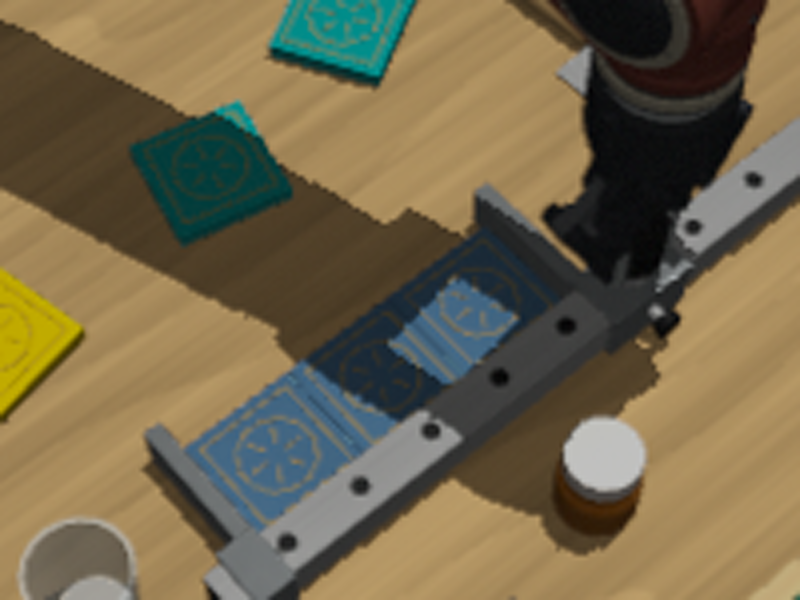

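The crop shows the row closed up straight between the jaws (tiles at (275,455), (380,370) and (480,300)). The jaw arm is at (525,240) and the gripper is on the knob. The TCP has moved 49.7 mm along the tube and is back at its original height, with 7 N pressing down.

```bash
python3 -c "
from station import ctrl,readout
print(readout.get_obs()['tool_pos'],ctrl.finish_job())"
```

```text
the job is handed in; nothing more can be done
[0.62164677 0.17323806 0.04951742] None
```

The job is done and handed in at about 15.9 s. The three blue tiles lie in one straight row against the tube. The sliding jaw is in the next hole, and the gripper is still on the knob with the pin held home.

- **Tiles:** I pushed each one square to the tube with the part-closed fingers until the force rose. On the first try at tile C, the fingertips rode onto the top of the tile with about 7 N. I lifted off, went lower and repeated the push cleanly.
- **Jaw and pin:** I lifted the knob about 13 mm and slid the jaw along until it closed the row. The pin entered the hole as I lowered the knob.
- **Last checks:**
  - The gripper had travelled 49.7 mm along the tube, within 0.2 mm of the hole position I measured.
  - It was back at its starting height of 49.5 mm, pressing down with about 7 N. About 5 N sideways also remained on it, within the limits.
  - The final picture showed the row straight and closed. The look-alike tiles and the jar and cup in view were not disturbed.
- **Not confirmed:** The last check with the top camera did not find the knob, because the gripper hides it. Pin-home therefore rests on the height, the force reversal and the travel. The network put the jaw face at y = 0.138 m, about 5 mm short of the 0.143 m expected. It was off by about 12 mm the same way before the jaw moved, so I did not rely on it.

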